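# Fit the flat sanding stop into its tapered dovetail way

### The job

Take the sanding stop with the plain red fence and lay it on the bare front part of the plywood base, narrow end towards the dark rails. Then slide it in between the rails until the tapered dovetail wedges tight, its rear end about level with the rails' front ends, and let go. Leave the blue notched stop where it lies.

Things in the scene. Friction and masses are not known exactly. Their poses are not given: they have to be found in the camera images.
- red_stop: Loose light-wood dovetail slider (0.3 kg) with a plain red fence upright across it. 90 mm long (x), 16 thick. Origin: centre of underside; x to the narrow end, which starts pointing roughly away from the robot; z up. Underside 66 mm wide at the rear, 6 degrees taper a side to 47 at the front (corners cut); sides lean in 12 degrees upward. Starts in one of two areas on the right.
- red_fence (a point): Grasp point on the red stop: middle of its fence, 45 mm above the underside, right above its origin; axes as the stop's. The fence is 12 mm thick (x), 56 wide (y), from 16 to 68 mm above the underside; grasp it from above across the 12 mm.
- blue_stop: The other loose stop, not to be moved: same slider, origin and axes, fence of the same size but blue, with a notch 28 mm wide and 22 deep in its top. Lies in the area where the red stop does not.
- dovetail_base: Fixed plywood base on the bench, 235 long (x) x 116 x 14 mm, two dark rails on its far part. Origin: on its underside below the way's mouth (front ends of the rails); x into the way, the sliding direction, roughly away from the robot; z up. Flat top at z = 14: bare front part from x = -130 to 0, rails x = 0 to 105, 17 mm high. The way can only be entered by sliding along x.
- way_home (a point): Fixed point on the way's floor (base x = 45, y = 0, z = 14 mm; axes as the base's) where the red stop's origin comes when wedged, its rear level with the mouth. The floor between the rails is 66 mm wide at the mouth (flared to 74 in the first 8 mm), 6 degrees taper a side; rails overhang to match the slider. Slides with a few N; pushing 10 to 20 N wedges it and friction holds it.
There are look-alikes about, which are no part of the job. What is shaped like the red_stop but orange is not meant.

How it is judged:
By the outcome, as a careful person would: the job done as asked, in the order asked, and still so for the second after the job is handed in, with the robot touching nothing.
It also fails if it takes over 38 s, if anything falls off the work surface, if the arm or the gripper's body presses on something with over 40 N, if the wrist force passes 120 N, or if a joint passes its speed limit or range.

### The arm

A 6-joint arm with a two-finger parallel gripper is mounted at the origin on a cart in front of the work surface, level with it; the furniture and walls round the work are solid. World frame = base frame: x ahead of the robot, y to its left, z up, the work surface at z = 0. Lengths are in m, angles in rad, forces in N, time in s.
With the tool pointing down it reaches from about 0.25 to 0.725 m from the base axis. Payload 4 kg.
Tool frame: the origin (TCP) lies midway between the tips of the shut fingers; the grasp point (between the pads) lies 19 mm behind it; z points along the fingers, y is the line along which they close (so a half turn about z gives the same grasp; the last joint's range is limited). The gripper opens to 85 mm and grips with 20 to 120 N. Pads are 22 mm wide; open, the fingers measure 114 mm over their backs; the gripper's body (76 mm by 85 mm) begins 54 mm behind the grasp point. The pads swing forward as they close: fully open they stand 13 mm farther back than shut.
Start: joints at [0, 0.241, 0.005, 1.335, 0, 1.571], TCP at [0.5, -0, 0.231] pointing down, gripper open.
Joint ranges: [-2.72, 2.72], [-1.05, 1.87], [-1.09, 1.28], [-1.99, 2.15], [-1.42, 1.44], [-3.14, 3.14]. Speed limits (rad/s): [2.79, 2.79, 3.14, 3.14, 3.14, 3.14].

### API

Orientations are given as a rotation vector (axis times angle).
In Python, from workcell import status, vision, manip, spotter gives the robot as it stands. The module is installed in compiled form; this text tells all that it offers.
- The arm moves only by the tool jog_arm, never from a script. Its argument "targets" is one flat list of numbers, 7 for each row, row after row: the opening, from 0 (shut) to 1 (fully open), then the shift along the tool's x, y, z in m, then the turn, a rotation vector about the tool's x, y, z in rad. A call has 1 to 20 rows; each row is the pose to reach, as a shift and turn from the pose commanded when the call began, along the tool's axes at that moment; what a row does not reach only later rows make up. A row lasts 1/10 s, in which the tool goes at most 50 mm and 8.59 degrees, less where a joint would pass 70% of its speed; a pose out of reach is approached as far as the arm can. A call with a gripper value outside its range is refused whole. The fingers move at their own pace and stop on an object; "grip_force" is the grip in N (left out, the last holds). Time passes only in rows, so rows that repeat a pose let the fingers close. It gives the time, the measured TCP pose, the force, the opening and the grip force at its end, in the units of the state.
- status.observe(): the state, without advancing time (a new reading comes with each control period).
- vision.read_camera(name): name is "scene" or "side" or "wrist"; returns a dict with "color" (384x512x3 uint8, red, green, blue), "fx", "fy", "cx", "cy" (pixels), "R" (3x3) and "t" (3): a world point X has camera coordinates R X + t. Camera axes: x right, y down, z forward; pixel columns grow to the right and rows downward; lengths in m; the calibration is good to about 2 mm. A picture is of the moment at which its call begins. There is no depth.
- manip.close_job(): hands the job in; it is judged then, once.
Trained networks look in the newest picture that a camera, given by its name, has taken for a name from the list of things; names that differ only in an ending like _2 or _b are one class to them, and where a whole thing is asked for, a point or a joint stands for the part that bears it (a point fixed in the world has none). Each returns a list of dicts, best first, with "confidence" (0 to 1); they miss things now and then, are a little off and sometimes report something else, mostly with a low value. They report only what shows in the picture. A call takes as long as a camera call. They do not tell look-alikes from the thing itself.
- spotter.recognise(target, camera): "position" ([x, y, z] in m, in world coordinates, good to about 4 mm: the middle of the surface that is visible of it).
The state is a dict: "t": time; "joint_positions": joint angles; "dq": joint speeds; "joint_efforts": joint torques, N m; "tcp_pos": TCP position; "orientation": TCP orientation; "contact_force": force on the tool from outside, world axes, zero at the start; "moment": the same for the moment, N m; "grip_width": finger opening in m; "gripper_force": force on a finger pad.
Only numpy, scipy, OpenCV 4.12 (cv2) and the standard library are available. Lean on these libraries where they do the work, as an engineer would, in place of code of your own. Each camera call takes 0.05 s, during which the arm holds its last target. There are 200 camera calls.

## Working session

There is one attempt and no reset: what is moved stays moved. The work goes in short steps, Python scripts to look and compute and a tool call to move; the robot and the scene stay as the last step left them, time stands still between calls to the robot, and variables do not carry over. Pictures are saved under pics/ and viewed, at most 10 in all, crops included, and the job is handed in when it is done.

Besides the shell and the picture viewer there is one more tool, called after ">>>" as a command line: name --argument value ..., lists and objects as JSON in quotes. jog_arm: Moves the arm, as the interface text tells. Its arguments: {"type":"object","properties":{"targets":{"type":"array","items":{"type":"number"}},"grip_force":{"type":"number"}},"required":["targets"]}

```bash
mkdir -p pics
python3 - <<'E'
from workcell import status, vision, spotter
import cv2, numpy as np
s=status.observe();print(s['t'],s['tcp_pos'],s['orientation'])
for c in ("scene","side"):
    im=vision.read_camera(c)
    cv2.imwrite(f"pics/{c}1.png",im['color'][:,:,::-1])
    np.savez(f"{c}1.npz",**im)
    for n in ("red_stop","red_fence","blue_stop","dovetail_base"):
        for d in spotter.recognise(n,c):
            p=np.array(d['position']);q=im['R']@p+im['t']
            print(c,n,p.round(3),round(d['confidence'],2),(im['fx']*q[0]/q[2]+im['cx']).round(),(im['fy']*q[1]/q[2]+im['cy']).round())
E
```

```text
0.0 [4.99395711e-01 1.21825054e-05 2.30416559e-01] [-2.22036194 -2.22044605  0.00222905]
scene red_stop [ 0.587 -0.038  0.011] 0.93 262.0 189.0
scene red_stop [ 0.502 -0.176  0.014] 0.84 287.0 228.0
scene red_fence [ 0.589 -0.049  0.015] 0.88 266.0 189.0
scene red_fence [ 0.503 -0.173  0.014] 0.58 286.0 227.0
scene blue_stop [ 0.576 -0.271  0.019] 0.9 343.0 227.0
scene dovetail_base [0.526 0.136 0.013] 0.88 195.0 176.0
side red_stop [ 0.508 -0.179  0.019] 0.89 237.0 233.0
side red_fence [ 0.598 -0.044  0.025] 0.94 262.0 199.0
side red_fence [ 0.513 -0.181  0.016] 0.75 240.0 234.0
side blue_stop [ 0.58  -0.283  0.017] 0.78 282.0 256.0
side dovetail_base [0.533 0.135 0.016] 0.55 224.0 176.0
```

Run:
```python
import cv2, numpy as np
a=cv2.imread("pics/scene1.png")[120:280,150:390];b=cv2.imread("pics/side1.png")[120:300,150:350]
a=cv2.resize(a,(800,533),interpolation=cv2.INTER_CUBIC);b=cv2.resize(b,(660,594),interpolation=cv2.INTER_CUBIC)
cv2.imwrite("pics/sceneZ.png",a);cv2.imwrite("pics/sideZ.png",b)
```

```text
(no output)
```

View pics/sceneZ.png

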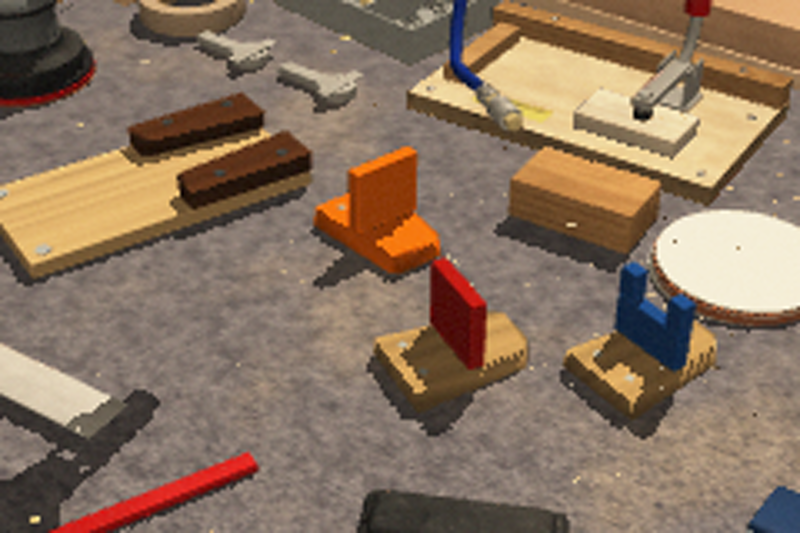

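View pics/sideZ.png

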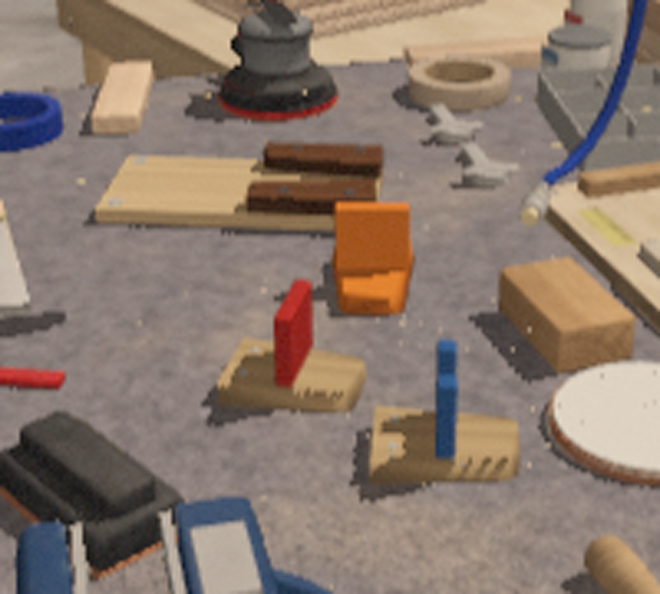

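The candidates in the scene picture are the orange stop at (262,189), the red plain fence at (287,228) and the blue notched one at (343,227). The red rod at (200,268) is something else. The crop confirms the target at (287,228), a plain red fence on light wood with its narrow end pointing away and to the right. The base is at (195,176). Next I fit the fence pose by silhouette and check the wrist camera.

```bash
cat > h.py <<'E'
import cv2, numpy as np
from scipy.optimize import minimize
def proj(im,P):
    q=np.asarray(P)@im['R'].T+im['t']
    return np.c_[im['fx']*q[:,0]/q[:,2]+im['cx'], im['fy']*q[:,1]/q[:,2]+im['cy']]
def box(x0,x1,y0,y1,z0,z1): return np.array([[x,y,z] for x in(x0,x1) for y in(y0,y1) for z in(z0,z1)])/1e3
def place(P,v):
    c,s=np.cos(v[2]),np.sin(v[2]); return P@np.array([[c,s,0],[-s,c,0],[0,0,1]])+[v[0],v[1],v[3] if len(v)>3 else 0]
def mask_hull(im,P,K=4):
    h=cv2.convexHull(proj(im,P).astype(np.float32))
    m=np.zeros((384*K,512*K),np.uint8); cv2.fillConvexPoly(m,np.round((h+.5)*K).astype(np.int32).reshape(-1,1,2),255)
    return cv2.resize(m,(512,384),interpolation=cv2.INTER_AREA)/255.
def red(im):
    h=cv2.cvtColor(im['color'],cv2.COLOR_RGB2HSV); H=h[...,0].astype(int)
    return (((H<5)|(H>174))&(h[...,1]>150)&(h[...,2]>50)).astype(float)
FENCE=box(-6,6,-28,28,16,68)
def near(m,im,p,r):
    u=proj(im,[p])[0]; w=np.zeros_like(m); w[max(0,int(u[1]-r)):int(u[1]+r),max(0,int(u[0]-r)):int(u[0]+r)]=1; return m*w
def fitfence(ims,v0,r=40):
    ms=[near(red(i),i,[v0[0],v0[1],.042],r) for i in ims]
    f=lambda v:sum(np.abs(mask_hull(i,place(FENCE,v))-m).sum()/max(m.sum(),1) for i,m in zip(ims,ms))
    best=min((minimize(f,[v0[0],v0[1],v0[2]+a],method='Nelder-Mead',options=dict(initial_simplex=[[v0[0],v0[1],v0[2]+a],[v0[0]+.01,v0[1],v0[2]+a],[v0[0],v0[1]+.01,v0[2]+a],[v0[0],v0[1],v0[2]+a+.15]])) for a in(-.4,-.15,.15,.4)),key=lambda r:r.fun)
    return best.x,best.fun,[m.sum() for m in ms]
E
python3 - <<'E'
from h import *
from workcell import vision
ims=[dict(np.load(f"{c}1.npz")) for c in("scene","side")]
print(fitfence(ims,[.505,-.177,0]))
for i in ims: print(fitfence([i],[.505,-.177,0])[:2])
w=vision.read_camera("wrist"); cv2.imwrite("pics/w1.png",w['color'][:,:,::-1])
print(-w['R'].T@w['t'],w['R'].round(2),w['fx'],w['cx'],w['cy'])
E
```

```text
(array([ 0.51448563, -0.16318639, -0.41882006]), np.float64(0.32171002652085506), [np.float64(386.0), np.float64(268.0)])
(array([ 0.51515583, -0.163635  , -0.50830036]), np.float64(0.08784923295743167))
(array([ 0.51384132, -0.16426863, -0.38390335]), np.float64(0.15636523266022828))
[0.49989612 0.07132026 0.37363131] [[ 1.    0.   -0.  ]
 [ 0.   -0.96  0.28]
 [-0.   -0.28 -0.96]] 336.1011819694181 255.37631656343385 197.02681969522266
```

View pics/w1.png

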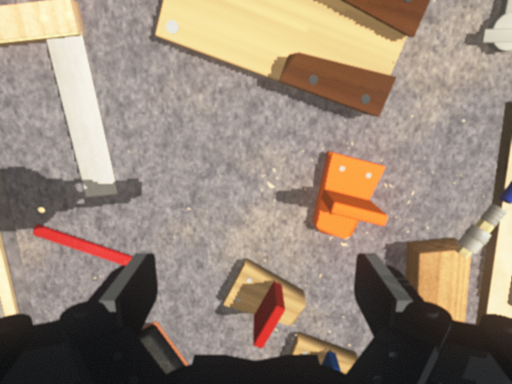

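The wrist view shows the base at the top with a yaw of about -15°. The red fence is at (268,315), orange is at (350,195), and blue is at the bottom. I'll move over the base for a full view.

>>> jog_arm --targets '[0.6,0.04,0,0,0,0,0,0.6,0.08,0,0,0,0,0,0.6,0.12,0,0,0,0,0,0.6,0.16,0,0,0,0,0,0.6,0.16,0,0,0,0,0,0.6,0.16,0,0,0,0,0,0.6,0.16,0,0,0,0,0]'

```text
t: 1.25
tcp_pos: [0.4999, 0.1594, 0.2312]
orientation: [2.222, 2.221, -0.001]
contact_force: [0.4, 0.4, 0.1]
grip_width: 0.0513
gripper_force: 0.0
```

Run:
```python
from h import *
from workcell import vision
w=vision.read_camera("wrist"); cv2.imwrite("pics/w2.png",w['color'][:,:,::-1]); np.savez("w2.npz",**w)
```

```text
(no output)
```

View pics/w2.png

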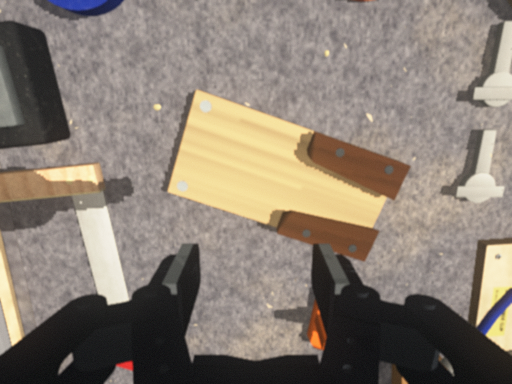

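The base is fully visible: its front-left corner is at (196,92), front-right at (168,190), and the rails run from about (310,150) and (280,222) to the right. I fit its pose by silhouette.

```bash
cat >> h.py <<'E'
SLAB=box(-130,105,-58,58,0,14)
def rail(s):
    P=[]
    for x,w in((0,33),(105,22)):
        for z,i in((14,w),(31,w-3.6)):
            P+= [[x,s*i,z],[x,s*58,z]]
    return np.array(P)/1e3
def basemasks(im,v0):
    h=cv2.cvtColor(im['color'],cv2.COLOR_RGB2HSV); H,S,V=[h[...,k].astype(int) for k in range(3)]
    ok=(H<28)&(S>75)
    roi=mask_hull(im,place(SLAB*[1.12,1.25,1.5],v0))>0
    a=(ok&roi).astype(np.uint8); a=cv2.morphologyEx(a,cv2.MORPH_OPEN,np.ones((2,2)))
    n,l,st,_=cv2.connectedComponentsWithStats(a); k=1+np.argmax(st[1:,4]); a=(l==k).astype(float)
    r=a*((V<145)&(S>110)); return a,r
def basepred(im,v):
    r=np.maximum(mask_hull(im,place(rail(1),v)),mask_hull(im,place(rail(-1),v)))
    return np.maximum(r,mask_hull(im,place(SLAB,v))),r
def fitbase(ims,v0):
    ms=[basemasks(i,v0) for i in ims]
    def f(v):
        t=0
        for i,(a,r) in zip(ims,ms):
            p,q=basepred(i,v); t+=np.abs(p-a).sum()/a.sum()+.5*np.abs(q-r).sum()/max(r.sum(),1)
        return t
    r=minimize(f,v0,method='Nelder-Mead',options=dict(initial_simplex=[v0,np.add(v0,[.01,0,0]),np.add(v0,[0,.01,0]),np.add(v0,[0,0,.1])]))
    return r.x,r.fun,ms
E
python3 - <<'E'
from h import *
ims={c:dict(np.load(c+".npz")) for c in("w2","scene1","side1")}
v0=[.535,.14,-.26]
x,f,ms=fitbase(list(ims.values()),v0); print(x,f)
for c in ims: print(c,fitbase([ims[c]],v0)[:2])
out=[]
for (c,i),(a,r) in zip(ims.items(),ms):
    o=i['color'][:,:,::-1].copy(); p,q=basepred(i,x)
    for m,col in((p,(0,255,0)),(q,(255,255,0))):
        cs,_=cv2.findContours((m>.5).astype(np.uint8),0,2); cv2.drawContours(o,cs,-1,col,1)
    u=proj(i,[[.53,.14,.014]])[0].astype(int); W=130 if c=="w2" else 75
    o=o[max(0,u[1]-W):u[1]+W,max(0,u[0]-W):u[0]+W]; out.append(cv2.resize(o,(266,266)))
cv2.imwrite("pics/basefit.png",np.hstack(out))
E
```

```text
[ 0.54174731  0.14043413 -0.32961944] 0.7538592471877241
w2 (array([ 0.5418286 ,  0.14197789, -0.33345862]), np.float64(0.1148058526963332))
scene1 (array([ 0.53916715,  0.13623918, -0.33061927]), np.float64(0.2249332764846968))
side1 (array([ 0.54412674,  0.13617787, -0.32734686]), np.float64(0.2709130549116022))
```

View pics/basefit.png

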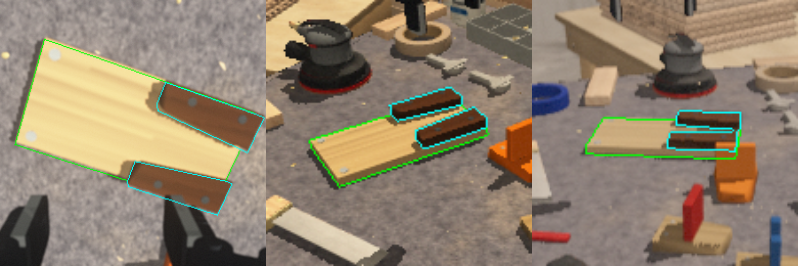

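>>> jog_arm --targets '[0.6,-0.04,0,0,0,0,0.05,0.6,-0.08,0,0,0,0,0.1,0.6,-0.12,0,0,0,0,0.15,0.6,-0.16,0,0,0,0,0.2,0.6,-0.2,0,0,0,0,0.25,0.6,-0.24,0.005,0,0,0,0.3,0.6,-0.28,0.01,0,0,0,0.35,0.6,-0.31,0.014,0,0,0,0.4,0.6,-0.323,0.014,0,0,0,0.42,0.6,-0.323,0.014,0,0,0,0.42,0.6,-0.323,0.014,0,0,0,0.42,0.6,-0.323,0.014,0,0,0,0.42]'

```text
t: 2.5
tcp_pos: [0.5138, -0.1619, 0.2314]
orientation: [-2.634, -1.711, -0.0]
contact_force: [0.2, 0.3, -0.9]
grip_width: 0.0514
gripper_force: 0.0
```

Run:
```python
from h import *
from workcell import vision
w=vision.read_camera("wrist"); np.savez("w3.npz",**w)
o=w['color'][:,:,::-1].copy()
r=fitfence([w],[.514,-.163,-.42],90); print(r)
ims=[w]+[dict(np.load(f"{c}1.npz")) for c in("scene","side")]
# mix: larger roi only matters for wrist
print(fitfence(ims,[*r[0][:2],r[0][2]],60))
cs,_=cv2.findContours((mask_hull(w,place(FENCE,r[0]))>.5).astype(np.uint8),0,2); cv2.drawContours(o,cs,-1,(0,255,0),1)
foot=np.array([[-45,33,0],[-45,-33,0],[45,-23.5,0],[45,23.5,0]])/1e3
cv2.polylines(o,[proj(w,place(foot,r[0])).astype(np.int32)],True,(255,255,0),1)
cv2.imwrite("pics/w3.png",o)
```

```text
(array([ 0.51393769, -0.1654317 , -0.43703384]), np.float64(0.2143268719756091), [np.float64(701.0)])
(array([ 0.51456851, -0.16406235, -0.42776229]), np.float64(0.5639846230297159), [np.float64(701.0), np.float64(390.0), np.float64(269.0)])
```

View pics/w3.png

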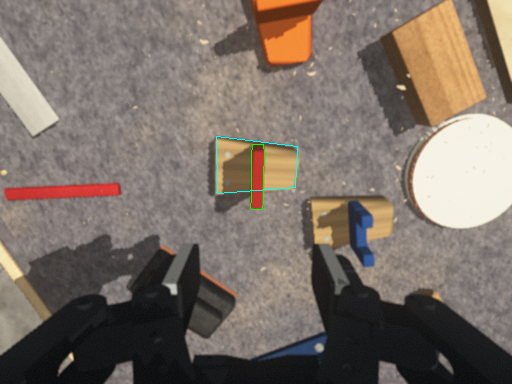

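The fit sits tightly on the red stop, with the fence at (257,178). Blue, at (355,225), is clear of the finger path. I descend and grasp.

>>> jog_arm --targets '[0.6,-0.002,0.001,0.04,0,0,0.01,0.6,-0.002,0.001,0.08,0,0,0.01,0.6,-0.002,0.001,0.12,0,0,0.01,0.6,-0.002,0.001,0.16,0,0,0.01,0.6,-0.002,0.001,0.185,0,0,0.01,0.6,-0.002,0.001,0.203,0,0,0.01,0.6,-0.002,0.001,0.203,0,0,0.01,0.6,-0.002,0.001,0.203,0,0,0.01,0,-0.002,0.001,0.203,0,0,0.01,0,-0.002,0.001,0.203,0,0,0.01,0,-0.002,0.001,0.203,0,0,0.01,0,-0.002,0.001,0.203,0,0,0.01,0,-0.002,0.001,0.203,0,0,0.01,0,-0.002,0.001,0.203,0,0,0.01,0,-0.002,0.001,0.203,0,0,0.01]' --grip_force 70

```text
t: 4.05
tcp_pos: [0.5152, -0.1655, 0.0298]
orientation: [2.643, 1.695, 0.003]
contact_force: [0.4, 1.0, 6.7]
grip_width: 0.0112
gripper_force: 69.3
```

>>> jog_arm --targets '[0,0,0,-0.02,0,0,0,0,0,0,-0.05,0,0,0,0,0,0,-0.08,0,0,0,0,0.03,-0.017,-0.1,0,0,-0.01,0,0.065,-0.037,-0.1,0,0,-0.03,0,0.1,-0.057,-0.1,0,0,-0.05,0,0.135,-0.077,-0.1,0,0,-0.07,0,0.17,-0.097,-0.1,0,0,-0.09,0,0.205,-0.117,-0.1,0,0,-0.1,0,0.24,-0.137,-0.1,0,0,-0.1,0,0.27,-0.155,-0.09,0,0,-0.1,0,0.283,-0.163,-0.07,0,0,-0.1,0,0.283,-0.163,-0.045,0,0,-0.1,0,0.283,-0.163,-0.037,0,0,-0.1,0,0.283,-0.163,-0.037,0,0,-0.1,0,0.283,-0.163,-0.037,0,0,-0.1]'

```text
t: 5.65
tcp_pos: [0.4843, 0.1595, 0.0658]
orientation: [2.557, 1.825, 0.0]
contact_force: [0.5, -0.3, -2.8]
grip_width: 0.0115
gripper_force: 68.4
```

Run:
```python
from h import *
from workcell import vision,status
w=vision.read_camera("wrist"); np.savez("w4.npz",**w)
s=status.observe(); o=w['color'][:,:,::-1].copy()
from scipy.spatial.transform import Rotation as Ro
R=Ro.from_rotvec(s['orientation']).as_matrix(); yaw=np.arctan2(R[1,1],R[0,1]); print(s['tcp_pos'],yaw,'tilt',R[:,2])
b=[.5417,.1405,-.331]
for P in(rail(1),rail(-1),SLAB):
    cs,_=cv2.findContours((mask_hull(w,place(P,b))>.5).astype(np.uint8),0,2); cv2.drawContours(o,cs,-1,(0,255,0),1)
zo=s['tcp_pos'][2]-.0298
sl=np.array([[-45,33,0],[-45,-33,0],[45,-23.5,0],[45,23.5,0],[-45,29.6,16],[-45,-29.6,16],[45,-20.1,16],[45,20.1,16]])/1e3
v=[*s['tcp_pos'][:2],yaw,zo]
for P in(sl,FENCE):
    cs,_=cv2.findContours((mask_hull(w,place(P,v))>.5).astype(np.uint8),0,2); cv2.drawContours(o,cs,-1,(255,255,0),1)
cv2.imwrite("pics/w4.png",o)
```

```text
[0.48483634 0.15967276 0.06630267] -0.3310219966652774 tilt [ 1.60803607e-03  4.78240682e-04 -9.99998593e-01]
```

View pics/w4.png

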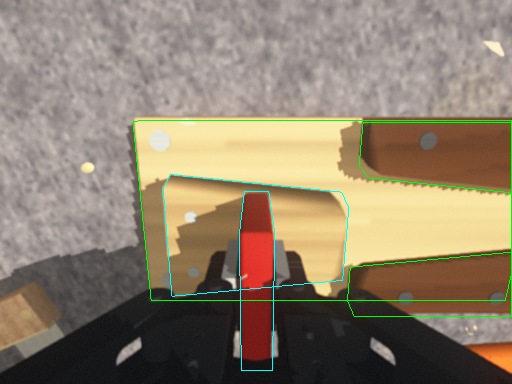

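The held stop outline matches the prediction, and its slider covers (165–348, 175–296). The base overlay is within about 2 px, with the real edge roughly 1 mm further to +y. I lower onto the base.

>>> jog_arm --targets '[0,0.001,0,0.008,0,0,0,0,0.001,0,0.014,0,0,0,0,0.001,0,0.018,0,0,0,0,0.001,0,0.021,0,0,0,0,0.001,0,0.023,0,0,0,0,0.001,0,0.023,0,0,0,0,0.001,0,0.023,0,0,0]'

```text
t: 6.4
tcp_pos: [0.484, 0.1607, 0.0437]
orientation: [2.556, 1.826, 0.0]
contact_force: [-4.9, -1.3, 9.7]
grip_width: 0.0115
gripper_force: 70.3
```

It is lying on the base with about 10 N of contact. I ease the pressure and slide in.

>>> jog_arm --targets '[0,0,0.002,-0.001,0,0,0,0,0,0.01,-0.001,0,0,0,0,0,0.02,-0.001,0,0,0,0,0,0.03,-0.001,0,0,0,0,0,0.04,-0.001,0,0,0,0,0,0.05,-0.001,0,0,0,0,0,0.06,-0.001,0,0,0,0,0,0.068,-0.001,0,0,0,0,0,0.075,-0.001,0,0,0,0,0,0.08,-0.001,0,0,0,0,0,0.085,-0.001,0,0,0,0,0,0.085,-0.001,0,0,0]'

```text
t: 7.6
tcp_pos: [0.5663, 0.1331, 0.0445]
orientation: [2.556, 1.825, 0.002]
contact_force: [-2.5, 0.4, 9.1]
grip_width: 0.0114
gripper_force: 70.2
```

>>> jog_arm --targets '[0,0,0.003,-0.0005,0,0,0,0,0,0.006,-0.0005,0,0,0,0,0,0.009,-0.0005,0,0,0,0,0,0.012,-0.0005,0,0,0,0,0,0.014,-0.0005,0,0,0,0,0,0.014,-0.0005,0,0,0]'

```text
t: 8.2
tcp_pos: [0.578, 0.1298, 0.0446]
orientation: [-2.553, -1.826, -0.001]
contact_force: [-6.7, 3.2, 9.5]
grip_width: 0.0111
gripper_force: 70.3
```

Run:
```python
from h import *
from workcell import vision,status
w=vision.read_camera("wrist")
s=status.observe(); o=w['color'][:,:,::-1].copy(); print(s['tcp_pos'],s['contact_force'],s['moment'])
cv2.imwrite("pics/w5.png",o)
```

```text
[0.57797222 0.12977271 0.04462523] [-6.20173038  3.82923754  9.47756134] [ 0.77284788  1.51012745 -0.00332096]
```

View pics/w5.png

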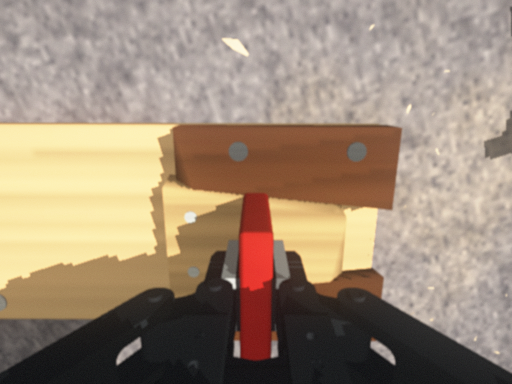

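The stop is between the rails. Its rear edge is at column 163 and the mouth at about 175, so roughly 7 mm remain. I push gently on.

>>> jog_arm --targets '[0,0,0.0015,-0.0003,0,0,0,0,0,0.003,-0.0003,0,0,0,0,0,0.0045,-0.0003,0,0,0,0,0,0.006,-0.0003,0,0,0,0,0,0.006,-0.0003,0,0,0]'

```text
t: 8.75
tcp_pos: [0.5828, 0.1286, 0.0446]
orientation: [-2.551, -1.825, -0.0]
contact_force: [-7.6, 5.5, 9.4]
grip_width: 0.0108
gripper_force: 70.2
```

>>> jog_arm --targets '[0,0,0.001,0,0,0,0,0,0,0.002,0,0,0,0,0,0,0.003,0,0,0,0,0,0,0.003,0,0,0,0]'

```text
t: 9.15
tcp_pos: [0.583, 0.1285, 0.0445]
orientation: [-2.547, -1.824, 0.005]
contact_force: [-13.9, 8.4, 13.1]
grip_width: 0.0112
gripper_force: 71.0
```

>>> jog_arm --targets '[0,-0.0005,0.001,0,0,0,0,0,-0.001,0.002,0,0,0,0,0,-0.001,0.002,0,0,0,0,0,-0.001,0.002,0,0,0,0]'

```text
t: 9.55
tcp_pos: [0.5831, 0.1285, 0.0445]
orientation: [-2.543, -1.823, 0.005]
contact_force: [-17.9, 11.7, 15.8]
grip_width: 0.0108
gripper_force: 71.4
```

Run:
```python
from h import *
from workcell import vision,status
w=vision.read_camera("wrist");np.savez("w6.npz",**w)
s=status.observe(); o=w['color'][:,:,::-1].copy(); print(s['tcp_pos'],s['contact_force'],s['moment'])
o=cv2.resize(o[100:330,120:420],(780,598),interpolation=cv2.INTER_CUBIC)
cv2.imwrite("pics/w6.png",o)
```

```text
[0.58306909 0.12848816 0.04449432] [-17.33457519  11.20935483  15.21165702] [ 2.23981702  3.71351665 -0.13817297]
```

View pics/w6.png

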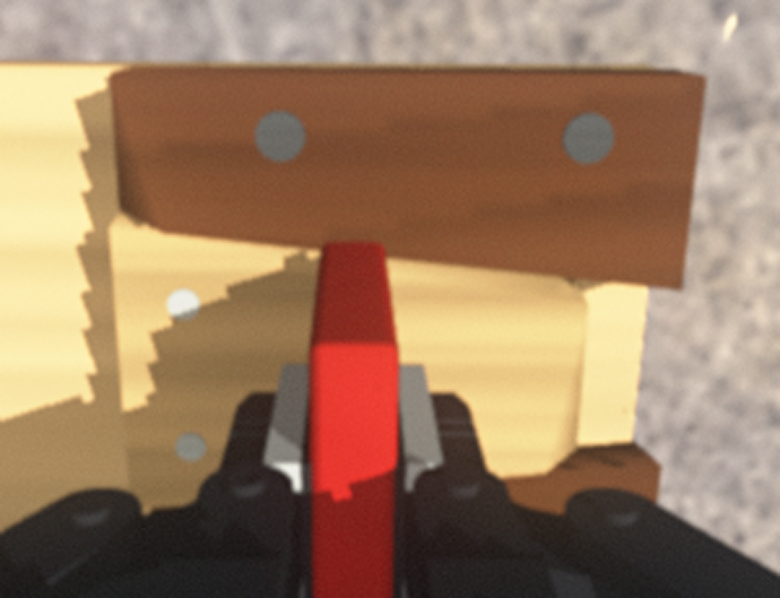

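It is seated: the rear edge, at crop column 115, is level with the rail front at 120, and it holds against about 20 N. I ease off and release.

>>> jog_arm --targets '[0,0.001,-0.002,-0.001,0,0,0,0,0.002,-0.004,-0.002,0,0,0,0,0.002,-0.005,-0.002,0,0,0,0.4,0.002,-0.005,-0.002,0,0,0,0.4,0.002,-0.005,-0.002,0,0,0,0.4,0.002,-0.005,-0.002,0,0,0,0.4,0.002,-0.005,-0.002,0,0,0,0.4,0.002,-0.005,-0.002,0,0,0]'

```text
t: 10.4
tcp_pos: [0.5844, 0.1275, 0.0463]
orientation: [2.556, 1.825, 0.001]
contact_force: [-0.3, -0.9, -0.2]
grip_width: 0.034
gripper_force: 0.0
```

>>> jog_arm --targets '[0.4,0,0,-0.02,0,0,0,0.4,0,0,-0.05,0,0,0,0.4,0,0,-0.09,0,0,0,0.4,0,0,-0.13,0,0,0,0.4,0,0,-0.15,0,0,0,0.4,0,0,-0.15,0,0,0,0.4,0,0,-0.15,0,0,0]'

```text
t: 11.1
tcp_pos: [0.584, 0.1277, 0.1962]
orientation: [2.556, 1.826, 0.001]
contact_force: [-1.4, -0.7, -0.6]
grip_width: 0.0342
gripper_force: 0.0
```

Run:
```python
from h import *
from workcell import vision,status
w=vision.read_camera("wrist"); ims=[w]
s=status.observe(); print(s['t'],s['tcp_pos'],s['contact_force'])
# base refit in this view and fence position relative to it
b=fitbase([w],[.5417,.1405,-.331]);print(b[:2])
F=FENCE.copy();F[:,2]+=.014
m=near(red(w),w,[.5831,.1285,.056],90)
f=lambda v:np.abs(mask_hull(w,place(F,v))-m).sum()/m.sum()
x0=[.5831,.1285,-.33]
r=minimize(f,x0,method='Nelder-Mead',options=dict(initial_simplex=[x0,[.588,.1285,-.33],[.5831,.1335,-.33],[.5831,.1285,-.25]]));print(r.x,r.fun)
for bb in(b[0],np.array([.5417,.1405,-.331])):
    d=r.x-bb;c,sn=np.cos(bb[2]),np.sin(bb[2]);print('rel',d[0]*c+d[1]*sn,-d[0]*sn+d[1]*c,d[2])
o=w['color'][:,:,::-1]; sc=vision.read_camera("scene")['color'][:,:,::-1]
cv2.imwrite("pics/end.png",np.hstack([cv2.resize(o[60:320,150:450],(400,347)),cv2.resize(sc[100:270,150:350],(400,347))]))
```

```text
11.15 [0.58327928 0.12761441 0.19500886] [ 0.24276275  0.5532415  -0.59383135]
(array([ 0.54209501,  0.1416883 , -0.33100715]), np.float64(0.18722816900814904))
[ 0.58247626  0.12821244 -0.31713626] 0.17578382596819822
rel 0.04256876651812432 0.00037940095084654235 0.013870886938950111
rel 0.0425561579216584 0.001631266803935173 0.013863738646214319
```

View pics/end.png

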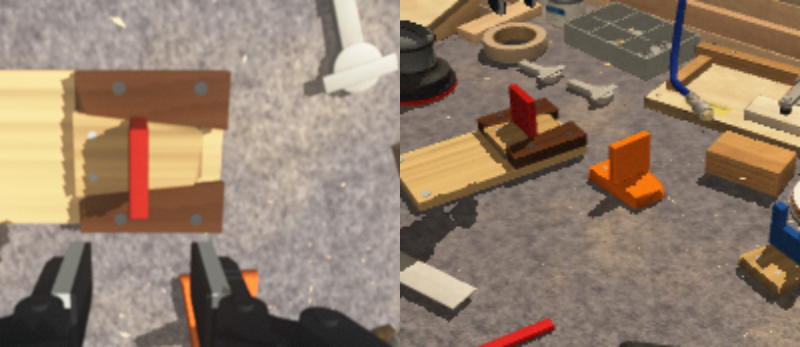

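It is wedged, but a fit puts it at about 42.6 mm of the 45 and 0.8° askew. I push once more with the open fingers' rear pad so it can align itself.

>>> jog_arm --targets '[0.4,0,0,0.04,0,0,0,0.4,0,0,0.08,0,0,0,0.4,0,0,0.12,0,0,0,0.4,0,0,0.14,0,0,0,0.4,0,0,0.148,0,0,0,0.4,0,0.003,0.148,0,0,0,0.4,0,0.006,0.148,0,0,0,0.4,0,0.009,0.148,0,0,0,0.4,0,0.011,0.148,0,0,0,0.4,0,0.013,0.148,0,0,0,0.4,0,0.013,0.148,0,0,0]'

```text
t: 12.3
tcp_pos: [0.5937, 0.1252, 0.0494]
orientation: [-2.551, -1.825, 0.003]
contact_force: [-8.3, 4.6, 7.0]
grip_width: 0.0341
gripper_force: 4.9
```

>>> jog_arm --targets '[0.4,0,0.001,0,0,0,0,0.4,0,0.002,0,0,0,0,0.4,0,0.003,0,0,0,0,0.4,0,0.004,0,0,0,0,0.4,0,0.005,0,0,0,0,0.4,0,0.005,0,0,0,0]'

```text
t: 12.9
tcp_pos: [0.5939, 0.1252, 0.0492]
orientation: [-2.543, -1.823, 0.011]
contact_force: [-18.8, 8.4, 13.7]
grip_width: 0.0346
gripper_force: 10.3
```

There is no movement at about 20 N, so it is firmly wedged. I withdraw.

>>> jog_arm --targets '[0.4,0,-0.005,0,0,0,0,0.4,0,-0.01,0,0,0,0,0.4,0,-0.015,0,0,0,0,0.4,0,-0.016,0,0,0,0,0.4,0,-0.016,-0.03,0,0,0,0.4,0,-0.016,-0.07,0,0,0,0.4,0,-0.016,-0.11,0,0,0,0.4,0,-0.016,-0.15,0,0,0,0.4,0,-0.016,-0.15,0,0,0,0.4,0,-0.016,-0.15,0,0,0]'

```text
t: 13.9
tcp_pos: [0.587, 0.127, 0.1996]
orientation: [2.555, 1.825, 0.005]
contact_force: [-0.1, -0.6, -0.9]
grip_width: 0.034
gripper_force: 0.0
```

Run:
```python
from h import *
from workcell import vision,status,manip
w=vision.read_camera("wrist")
F=FENCE.copy();F[:,2]+=.014
m=near(red(w),w,[.5831,.1285,.056],90)
f=lambda v:np.abs(mask_hull(w,place(F,v))-m).sum()/m.sum()
x0=[.5831,.1285,-.33]
r=minimize(f,x0,method='Nelder-Mead',options=dict(initial_simplex=[x0,[.588,.1285,-.33],[.5831,.1335,-.33],[.5831,.1285,-.25]]))
print(r.x,r.fun,status.observe()['contact_force'])
if r.fun<.3 and np.linalg.norm(r.x[:2]-[.5825,.1282])<.004: print(manip.close_job())
```

```text
[ 0.58278816  0.12789913 -0.33021717] 0.18580899985893637 [ 0.35940964  0.09775986 -0.6568364 ]
the job is handed in; nothing more can be done
None
```

The red stop was laid on the bare front of the base and slid in until it wedged. It held against about 20 N, rear about level with the rail fronts (the camera fit put it some 2 mm short of home); it is released with the arm clear, the blue stop was not touched, and the job was handed in at about 14 s.

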